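# Set out the service kit around a hand controller

### The job

Set out the service kit around the white hand controller, square beside it, each piece parallel to the controller and with its middle level with the controller's middle: on the controller's left (your left as you stand at the bench) the red screwdriver with a gap of about 8 cm to the controller and the green battery halfway across that gap, and on the right the blue power brick with a gap of about 4 cm. Put the grey USB hub on top of the power brick, centred and lengthwise along it. Leave the grey screwdriver and the red battery where they lie.

Things in the scene. Friction and masses are not known exactly. Their poses are not given: they have to be found in the camera images.
- controller: white hand controller on its back, 141 long, 63 wide, 50 mm high, fixed; origin: middle of its outline, on the bench; x runs along it from the broad head (63 mm wide, thumb stick on top, nearer the robot) to the grip (45 mm wide), within 15 degrees of straight away from the robot; y points to its left. Gaps and levels are measured along these axes. A fixed white lead passes on its left.
- driver_red: screwdriver with a red handle, 162 mm long, lying down; origin: middle of its length, on the underside; y runs along it from shaft to handle; the handle, 16 mm wide and high, reaches from y = -7 to +77 mm, the 4 mm shaft from y = -81 to -7 mm. Grip it across the handle, 10 to 35 mm from the origin. To be placed left of the controller.
- driver_grey: screwdriver with a grey handle, 162 mm long, lying down; origin: middle of its length, on the underside; y runs along it from shaft to handle; the handle, 16 mm wide and high, reaches from y = -7 to +77 mm, the 4 mm shaft from y = -81 to -7 mm. Grip it across the handle, 10 to 35 mm from the origin. A bystander: not to be moved.
- cell_green: green AA battery lying on its side, 51 mm long, 14 mm thick; origin: middle of its length, on the underside; y runs along it. It does not roll. The end third is yellow. To be placed between the red screwdriver and the controller.
- cell_red: red AA battery lying on its side, 51 mm long, 14 mm thick; origin: middle of its length, on the underside; y runs along it. It does not roll. The end third is yellow. A bystander: not to be moved.
- power_brick: blue power brick lying flat, 93 x 48 mm, 30 mm high; origin: centre of the underside; x runs along its length. Its flat top carries the hub. To be placed right of the controller.
- usb_hub: grey USB hub, a flat bar 100 x 31 mm, 14 mm high; origin: centre of the underside; y runs along its length. To be placed on top of the power brick.

How it is judged:
By the outcome, as a careful person would: the job done as asked, in the order asked, and still so for the second after the job is handed in, with the robot touching nothing.
It also fails if it takes over 104 s, if anything falls off the work surface, if the arm or the gripper's body presses on something with over 40 N, if the wrist force passes 120 N, or if a joint passes its speed limit or range.

### The arm

A 6-joint arm with a two-finger parallel gripper is mounted at the origin on a cart in front of the work surface, level with it; the furniture and walls round the work are solid. World frame = base frame: x ahead of the robot, y to its left, z up, the work surface at z = 0. Lengths are in m, angles in rad, forces in N, time in s.
With the tool pointing down it reaches from about 0.375 to 0.975 m from the base axis. Payload 3.8 kg.
Tool frame: the origin (TCP) lies at the very end of the fingers, on their centre line; the grasp point (between the pads) lies 19 mm behind it; z points along the fingers, y is the line along which they close (so a half turn about z gives the same grasp; the last joint's range is limited). The gripper opens to 85 mm and grips with 20 to 120 N. Pads are 22 mm wide; open, the fingers measure 114 mm over their backs; the gripper's body (76 mm by 85 mm) begins 54 mm behind the grasp point. The pads swing forward as they close: fully open they stand 13 mm farther back than shut.
Start: joints at [-1.338, 0.264, 1.604, -0, 1.274, -0.037], TCP at [0.18, -0.651, 0.231] pointing down, gripper open.
Joint ranges: [-2.63, 2.63], [-0.94, 2.18], [0.31, 2.57], [-1.31, 4.45], [0, 2.66], [-2.55, 2.55]. Speed limits (rad/s): [2.57, 2.57, 3.14, 3.14, 3.14, 3.14].

### API

Orientations are given as a rotation vector (axis times angle).
In Python, from workcell import bot gives the robot as it stands. The module is installed in compiled form; this text tells all that it offers.
- The arm moves only by the shell command python3 -m jog [OPENING] [FORCE], which reads ROWS from standard input. ROWS is a JSON list that holds a single list of rows (three levels of brackets), with 1 to 5 rows, each of 4 numbers: dx, dy, dz in m, then a turn about the tool's z in rad; each row shifts and turns the commanded pose from where the row before left it, along the tool's axes as they then stand; what a row does not reach is not made up. A row lasts 1/8 s, in which the tool goes at most 0.0625 m and 0.188 rad, less where a joint would pass 70% of its speed; a pose out of reach is approached as far as the arm can. OPENING is the opening from 0.0 (shut) to 1.0 (fully open), set as the command begins (- or left out keeps the last). The fingers move at their own pace and stop on an object; FORCE is the grip in N (left out, the last holds). Time passes only in rows, so rows that do not move let the fingers close. It prints the time, the measured TCP pose, the force, the opening and the grip force at its end. Input that does not fit is refused with a message, and nothing moves.
- bot.read_state(): the state, without advancing time (a new reading comes with each control period).
- bot.read_camera(name): name is "scene" or "top" or "wrist"; returns the picture (384x512x3 uint8, red, green, blue); there is no depth.
- bot.camera_info(name): a dict with "intrinsics" (3x3 intrinsics, pixels), "extrinsics" (4x4, takes a point from camera to world coordinates). Camera axes: x right, y down, z forward; pixel columns grow to the right and rows downward; lengths in m; the calibration is good to about 2 mm. A picture is of the moment at which its call begins: read the wrist's pose just before it. camera_info takes no time and is no camera call; for the wrist camera it gives the pose at the moment of the call.
- bot.finish_job(): hands the job in; it is judged then, once.
Trained networks look in the newest picture that a camera, given by its name, has taken for a name from the list of things; names that differ only in an ending like _2 or _b are one class to them, and where a whole thing is asked for, a point or a joint stands for the part that bears it (a point fixed in the world has none). Each returns a list of dicts, best first, with "conf" (0 to 1); they miss things now and then, are a little off and sometimes report something else, mostly with a low value. They report only what shows in the picture. A call takes as long as a camera call.
- bot.search_frame(camera, thing): "box" ([left, top, right, bottom] in pixels, round what is visible of it).
- bot.regions_of(camera, thing): "pixels" (384x512 bool, what is visible of it) and "box" ([left, top, right, bottom] in pixels, round what is visible of it).
- bot.spot_point(camera, thing): "pixel" ([row, column] in pixels: a listed point, or the origin of a listed thing).
The state is a dict: "time": time; "q": joint angles; "joint_vel": joint speeds; "joint_torque": joint torques, N m; "tool_pos": TCP position; "tcp_rot": TCP orientation; "wrist_force": force on the tool from outside, world axes, zero at the start; "torque": the same for the moment, N m; "width": opening from 0.0 (shut) to 1.0 (fully open); "grip_force": force on a finger pad.
Only numpy, scipy, OpenCV 4.12 (cv2) and the standard library are available. Lean on these libraries where they do the work, as an engineer would, in place of code of your own. Each camera call takes 0.05 s, during which the arm holds its last target. There are 200 camera calls.

## Working session

There is one attempt and no reset: what is moved stays moved. The work goes in short steps, Python scripts to look and compute and a shell command to move; the robot and the scene stay as the last step left them, time stands still between calls to the robot, and variables do not carry over. Pictures are saved under pics/ and viewed, at most 14 in all, crops included, and the job is handed in when it is done.

```bash
mkdir -p pics
cat > h.py <<'E'
import numpy as np, cv2
from workcell import bot
def ray(cam,uv,z):
    i=bot.camera_info(cam);K=np.array(i["intrinsics"]);T=np.array(i["extrinsics"])
    d=T[:3,:3]@np.linalg.solve(K,[uv[0],uv[1],1.]);o=T[:3,3]
    return o+d*(z-o[2])/d[2]
def save(cam,n):
    im=bot.read_camera(cam);cv2.imwrite(f"pics/{n}.png",im[:,:,::-1]);return im
E
python3 - <<'E'
from h import *
a=save("top","top0");b=save("scene","scene0")
H={"controller":.025,"driver_red":.008,"driver_grey":.008,"cell_green":.007,"cell_red":.007,"power_brick":.03,"usb_hub":.014}
for n,z in H.items():
    for r in bot.regions_of("top",n)[:2]:
        m=r["pixels"]
        c=cv2.minAreaRect(np.argwhere(m)[:,::-1].astype(np.float32))
        P=np.array([ray("top",p,z) for p in cv2.boxPoints(c)])
        print(n,round(r["conf"],2),np.round(r["box"]),m.sum(),"ctr",P.mean(0)[:2].round(3),"corners",P[:,:2].round(3).tolist())
i=bot.camera_info("top");print(np.round(i["extrinsics"],3),i["intrinsics"])
print(bot.read_state())
E
```

```text
controller 0.58 [303. 190. 318. 233.] 401 ctr [ 0.49  -0.197] corners [[0.557, -0.169], [0.558, -0.225], [0.422, -0.226], [0.421, -0.169]]
driver_red 0.49 [149. 202. 156. 226.] 77 ctr [0.47  0.395] corners [[0.51, 0.404], [0.51, 0.388], [0.43, 0.386], [0.43, 0.401]]
driver_grey 0.52 [371. 208. 374. 223.] 38 ctr [ 0.468 -0.432] corners [[0.5, -0.425], [0.501, -0.434], [0.436, -0.439], [0.435, -0.43]]
power_brick 0.65 [167. 188. 185. 214.] 298 ctr [0.522 0.298] corners [[0.481, 0.328], [0.57, 0.318], [0.563, 0.267], [0.474, 0.278]]
usb_hub 0.62 [196. 195. 206. 222.] 193 ctr [0.504 0.207] corners [[0.459, 0.227], [0.552, 0.22], [0.549, 0.187], [0.456, 0.194]]
[[ 1.100e-02 -9.980e-01  6.900e-02  4.630e-01]
 [-1.000e+00 -1.100e-02  1.000e-03 -1.700e-02]
 [-0.000e+00 -6.900e-02 -9.980e-01  1.528e+00]
 [ 0.000e+00  0.000e+00  0.000e+00  1.000e+00]] [[396.94901987   0.         260.68390299]
 [  0.         396.94901987 189.99061806]
 [  0.           0.           1.        ]]
{'time': 0.45, 'q': array([-1.33793334e+00,  2.63959561e-01,  1.60415079e+00, -2.13475967e-06,
        1.27372893e+00, -3.68993816e-02]), 'joint_vel': array([-0.00103686, -0.00132012, -0.00204115, -0.00120775, -0.00055627,
        0.00063229]), 'joint_torque': array([-3.11838121e-04, -5.14307642e+01, -3.67117238e+01, -8.93653646e-05,
        3.62028739e-03, -3.81749331e-06]), 'tool_pos': array([ 0.17986534, -0.6504971 ,  0.23115798]), 'tcp_rot': array([-3.11281541e+00, -4.22426047e-01,  4.10850376e-05]), 'wrist_force': array([-0.50646401,  0.4947754 , -0.5024023 ]), 'torque': array([-0.04785643,  0.01535073,  0.00167893]), 'grip_force': 0.0, 'width': 1.0022014644197743}
```

View pics/top0.png

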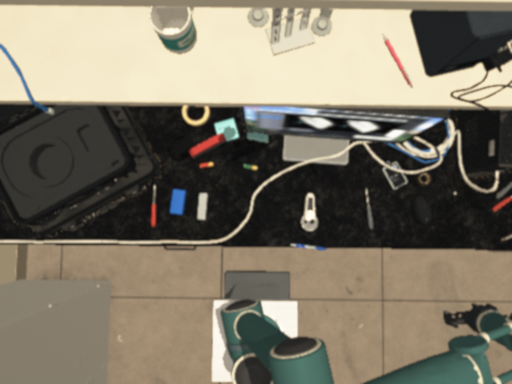

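View pics/scene0.png

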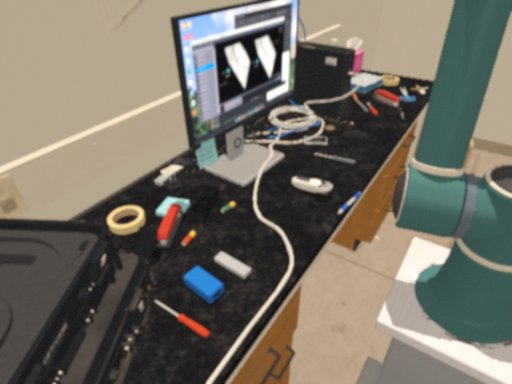

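The top picture shows the controller at about (310,212), with the lead left of it (col 243–265) and the red driver, brick and hub at cols 153/177/202, row ~205. The green cell is at (250,167), the red cell at (206,165) and the grey driver at (370,208). The scene picture agrees. The network missed the cells, so I'll look closer with the wrist camera.

```bash
cat >> h.py <<'E'
from scipy.spatial.transform import Rotation as Ro
def go(x,y,z,yaw,s=None):
    """tool-axis shift and turn to TCP (x,y,z) with tool x at world yaw"""
    s=s or bot.read_state();R=Ro.from_rotvec(s["tcp_rot"]).as_matrix()
    d=R.T@(np.array([x,y,z])-s["tool_pos"]);cur=np.arctan2(R[1,0],R[0,0])
    t=(cur-yaw+np.pi/2)%np.pi-np.pi/2
    print("shift",d.round(4),"turn",round(t,4),"yaw now",round(cur,4),"tilt",R[2].round(4),"pos",s["tool_pos"].round(4))
H={"controller":.025,"driver_red":.008,"driver_grey":.008,"cell_green":.007,"cell_red":.007,"power_brick":.03,"usb_hub":.014}
def find(names,cam="wrist",zz={}):
    for n in names:
        z=zz.get(n,H[n])
        for r in bot.regions_of(cam,n)[:2]:
            m=r["pixels"].astype(np.uint8);p=np.argwhere(m)[:,::-1].astype(np.float32)
            W=np.array([ray(cam,q,z)[:2] for q in p]).astype(np.float32)
            c,sz,a=cv2.minAreaRect(W*1000);b=cv2.boxPoints((c,sz,a));e=b[1]-b[0];f=b[2]-b[1]
            L=e if np.hypot(*e)>np.hypot(*f) else f
            an=np.arctan2(L[1],L[0]);an=(an+np.pi/2)%np.pi-np.pi/2
            print(n,round(r["conf"],2),"px",np.round(r["box"]),"rectctr",np.round(c,1),"size",np.round(sorted(sz),1),"axis",round(float(an),3),"mean",(W.mean(0)*1000).round(1))
E
echo '[[[0.039, -0.041, 0, 0], [0.039, -0.041, 0, 0], [0.039, -0.041, 0, 0], [0.039, -0.041, 0, 0], [0.039, -0.041, 0, 0]]]' | python3 -m jog
echo '[[[0.039, -0.041, -0.015, 0], [0.039, -0.041, -0.015, 0], [0.039, -0.041, -0.015, 0], [0.039, -0.041, -0.015, 0.135], [0, 0, 0, 0.135]]]' | python3 -m jog
echo '[[[0, 0, 0, 0]]]' | python3 -m jog
python3 - <<'E'
from h import *
save("wrist","w1");find(["controller","driver_grey","cell_green"])
print(bot.spot_point("wrist","controller"))
T=bot.camera_info("wrist");print(np.round(T["extrinsics"],3),np.round(T["intrinsics"]))
go(.42,-.2,.3,0)
E
```

```text
time: 1.08
tool_pos: [0.3139, -0.3995, 0.2316]
tcp_rot: [3.112, 0.422, 0.001]
wrist_force: [0.9, 0.7, 0.3]
width: 1.004
grip_force: 0.0
time: 1.7
tool_pos: [0.4222, -0.1983, 0.2934]
tcp_rot: [3.141, 0.002, 0.006]
wrist_force: [0.1, -0.1, -0.5]
width: 1.001
grip_force: 0.0
time: 1.82
tool_pos: [0.4202, -0.2007, 0.2917]
tcp_rot: [3.141, 0.005, 0.001]
wrist_force: [0.2, -0.2, -0.3]
width: 1.0
grip_force: 0.0Traceback (most recent call last):
  File "<stdin>", line 2, in <module>
  File "h.py", line 22, in find
    W=np.array([ray(cam,q,z)[:2] for q in p]).astype(np.float32)
                ~~~^^^^^^^^^
  File "h.py", line 4, in ray
    i=bot.camera_info(cam);K=np.array(i["intrinsics"]);T=np.array(i["extrinsics"])
ValueError: time passes only in moves, steps and waits
```

View pics/w1.png

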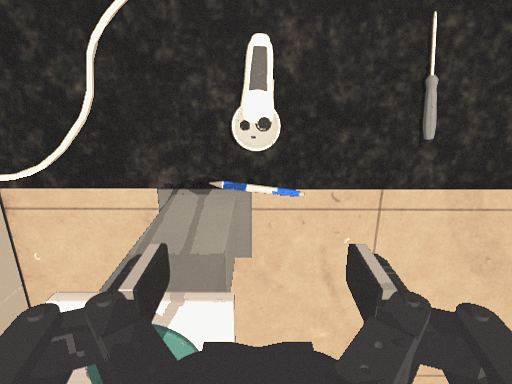

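The wrist picture shows the controller upright, head at (256,127) and grip top at (260,36). The grey driver is at (430,75) and the lead runs at cols 0–125. I'll cache the camera info in the helper.

```bash
python3 - <<'E'
s=open('h.py').read()
a=s.index("def ray");b=s.index("def save")
s=s[:a]+'''def rays(cam,P,z,i=None):
    i=i or bot.camera_info(cam);K=np.array(i["intrinsics"]);T=np.array(i["extrinsics"])
    P=np.atleast_2d(P);d=np.linalg.solve(K,np.c_[P,np.ones(len(P))].T).T@T[:3,:3].T;o=T[:3,3]
    return (o+d*((z-o[2])/d[:,2])[:,None])[:,:2]
'''+s[b:]
s=s.replace("np.array([ray(cam,q,z)[:2] for q in p]).astype","rays(cam,p,z).astype")
open('h.py','w').write(s)
E
python3 - <<'E'
from h import *
find(["controller","driver_grey","cell_green"],zz={"controller":.025})
r=bot.regions_of("wrist","controller")[0]["pixels"]
for z in (.012,.025,.04):
    W=rays("wrist",np.argwhere(r)[:,::-1],z)*1000
    out=[]
    for lo in np.arange(W[:,0].min(),W[:,0].max(),12):
        k=W[(W[:,0]>=lo)&(W[:,0]<lo+12)];out.append((round(lo+6),round(k[:,1].min()),round(k[:,1].max())))
    print(z,W[:,0].min().round(1),W[:,0].max().round(1),out)
p=bot.spot_point("wrist","controller");print(p)
if p: print(rays("wrist",p[0]["pixel"][::-1],0))
T=bot.camera_info("wrist");print(np.round(T["extrinsics"],3),np.round(T["intrinsics"]))
lead=[(126,0),(95,45),(90,90),(72,130),(40,165)];print("lead",rays("wrist",lead,.004).round(3).tolist())
go(.42,.12,.29,0)
E
```

```text
controller 0.81 px [233.  34. 280. 150.] rectctr [ 485.  -200.5] size [ 61.9 140.5] axis 0.0 mean [ 479.7 -201.5]
driver_grey 0.92 px [420.  17. 437. 144.] rectctr [ 499.1 -428.6] size [ 17.5 152.8] axis 0.152 mean [ 478.5 -432.7]
0.012 412.1 557.0 [(418, -223, -176), (430, -231, -170), (442, -233, -169), (454, -231, -169), (466, -228, -172), (478, -221, -180), (490, -221, -182), (502, -221, -183), (514, -220, -186), (526, -222, -187), (538, -222, -188), (550, -220, -190), (562, -210, -199)]
0.025 414.7 555.2 [(421, -223, -177), (433, -230, -171), (445, -232, -170), (457, -230, -170), (469, -226, -174), (481, -221, -181), (493, -221, -184), (505, -220, -185), (517, -219, -187), (529, -221, -188), (541, -220, -189), (553, -217, -194)]
0.04 417.8 553.2 [(424, -223, -177), (436, -229, -172), (448, -231, -171), (460, -229, -171), (472, -225, -175), (484, -220, -183), (496, -220, -184), (508, -220, -186), (520, -219, -187), (532, -221, -188), (544, -219, -191), (556, -214, -196)]
[{'pixel': [91.8, 257.9], 'conf': 0.6}]
[[ 0.48924723 -0.20258757]]
[[-0.002 -0.95  -0.311  0.499]
 [-1.     0.001  0.002 -0.202]
 [-0.001  0.311 -0.95   0.434]
 [ 0.     0.     0.     1.   ]] [[308.   0. 257.]
 [  0. 308. 185.]
 [  0.   0.   1.]]
lead [[0.597, -0.041], [0.547, 0.006], [0.492, 0.021], [0.439, 0.055], [0.389, 0.111]]
shift [ 2.00e-04 -3.22e-01  1.10e-03] turn -0.001 yaw now -0.001 tilt [-5.e-04 -3.e-04 -1.e+00] pos [ 0.4195 -0.202   0.291 ]
```

```bash
echo '[[[-0.008, -0.03, 0.02, 0], [0, -0.055, 0.02, 0], [0, -0.055, 0.02, 0], [0, -0.055, 0, 0], [0, -0.055, 0, 0]]]' | python3 -m jog
echo '[[[0, -0.055, 0, 0], [0, -0.055, 0, 0], [0, -0.055, 0, 0], [0, -0.055, 0, 0], [0, 0, 0, 0]]]' | python3 -m jog
echo '[[[0, 0, 0, 0], [0, 0, 0, 0]]]' | python3 -m jog
python3 - <<'E'
from h import *
save("wrist","w2");find(["driver_red","cell_green","cell_red","power_brick","usb_hub"])
go(.42,.25,.2,0)
E
```

```text
time: 2.8
tool_pos: [0.4115, 0.0498, 0.231]
tcp_rot: [3.142, -0.002, -0.0]
wrist_force: [0.3, 0.1, 0.3]
width: 0.999
grip_force: 0.0
time: 3.42
tool_pos: [0.4118, 0.2715, 0.2311]
tcp_rot: [-3.141, -0.007, 0.001]
wrist_force: [-0.2, -1.7, -0.9]
width: 1.0
grip_force: 0.0
time: 3.68
tool_pos: [0.4121, 0.2673, 0.2311]
tcp_rot: [3.141, -0.003, -0.0]
wrist_force: [0.0, -1.0, -0.4]
width: 1.002
grip_force: 0.0
driver_red 0.81 px [136.   0. 159. 146.] rectctr [500. 394.] size [ 16.2 151.8] axis 0.003 mean [484.6 393.8]
power_brick 0.95 px [201.   4. 252. 103.] rectctr [520.2 299.3] size [48.3 92.2] axis -0.121 mean [522.1 299.2]
usb_hub 0.61 px [288.  21. 329. 118.] rectctr [504.2 209.2] size [ 32.1 100.6] axis -0.078 mean [506.5 209.2]
shift [0.0079 0.018  0.0314] turn -0.0014 yaw now -0.0014 tilt [ 3.e-04 -1.e-04 -1.e+00] pos [0.4122 0.268  0.2314]
```

View pics/w2.png

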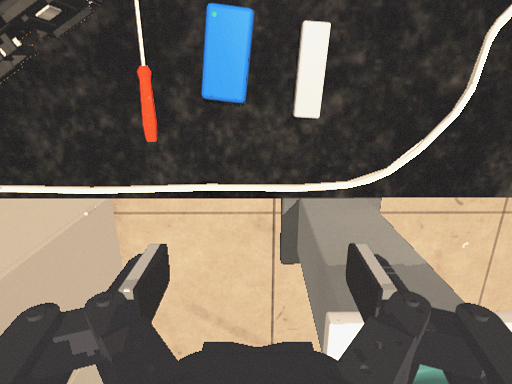

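Picture w2 shows the red driver with handle end at (151,140), neck at (144,66) and shaft leaving the top at (138,0). The brick is at (227,54), the hub at (312,70), and the lead runs along row 188. I'll fit the driver's axis from its handle colour.

```bash
cat >> h.py <<'E'
def fit(im,cam,kind,z,box=None,i=None):
    """colour segment -> largest blob -> world rect (mm)"""
    h=cv2.cvtColor(im,cv2.COLOR_RGB2HSV);a,b,c=h[...,0].astype(int),h[...,1],h[...,2]
    m={"red":((a<8)|(a>172))&(b>150)&(c>90),"green":(a>38)&(a<85)&(b>90)&(c>60),"yellow":(a>18)&(a<36)&(b>110)&(c>90),
       "cell":(a>18)&(a<85)&(b>100)&(c>60),"blue":(a>98)&(a<122)&(b>120)&(c>80),"white":(b<60)&(c>150)}[kind]
    if box: k=np.zeros_like(m);k[box[1]:box[3],box[0]:box[2]]=1;m=m&k
    n,l,st,_=cv2.connectedComponentsWithStats(m.astype(np.uint8))
    if n<2: print(kind,"none");return
    j=1+st[1:,4].argmax();W=(rays(cam,np.argwhere(l==j)[:,::-1],z,i)*1000).astype(np.float32)
    c,sz,_=cv2.minAreaRect(W);q=W-W.mean(0);v=np.linalg.svd(q,full_matrices=False)[2][0];v*=np.sign(v[0])
    t=q@v;print(kind,"px",st[j],"rect",np.round(c,1),np.round(sorted(sz),1),"axis",round(float(np.arctan2(v[1],v[0])),4),"ends",(W.mean(0)+t.min()*v).round(1),(W.mean(0)+t.max()*v).round(1))
    return W
E
python3 - <<'E'
from h import *
im=cv2.imread("pics/w2.png")[:,:,::-1]
fit(im,"wrist","red",.008)
print(rays("wrist",[(138,0),(151,140)],.008))
fit(im,"wrist","blue",.03);fit(im,"wrist","white",.014,(270,10,350,130))
E
```

```text
red px [137  65  21  77 955] rect [470. 395.] [17.2 84.8] axis -0.0024 ends [427.6 395.1] [512.4 394.9]
[[0.57579346 0.39263963]
 [0.42878299 0.39512352]]
blue px [ 201    2   53  101 4477] rect [520.7 300. ] [48.2 92.6] axis -0.1254 ends [474.7 305.8] [566.6 294.2]
white px [ 294   20   37   99 2659] rect [505.2 209.2] [30.2 99.5] axis -0.0648 ends [455.6 212.3] [554.9 205.8]
```

```bash
echo '[[[0.025, -0.045, 0.03, 0], [0.025, -0.045, 0.03, 0], [0.021, -0.037, 0.035, 0], [0, 0, 0.035, 0], [0, 0, 0, 0]]]' | python3 -m jog 0.5 40
echo '[[[0, 0, 0, 0]]]' | python3 -m jog
python3 - <<'E'
from h import *
im=save("wrist","w3");fit(im,"wrist","red",.008)
go(.483,.395,.004,0)
E
```

```text
time: 4.6
tool_pos: [0.4805, 0.3938, 0.0972]
tcp_rot: [3.136, -0.0, -0.01]
wrist_force: [-0.8, 0.2, -1.0]
width: 0.5
grip_force: 0.0
time: 4.72
tool_pos: [0.4834, 0.3956, 0.1024]
tcp_rot: [-3.141, 0.001, -0.001]
wrist_force: [0.0, -0.4, 0.7]
width: 0.5
grip_force: 0.0
red px [ 251  153   20   99 1035] rect [468.8 393.9] [15.4 87.1] axis 0.0103 ends [425.2 393.7] [512.4 394.6]
shift [-0.0012  0.0011  0.0994] turn -0.0006 yaw now -0.0006 tilt [ 0.0024 -0.0017 -1.    ] pos [0.484  0.396  0.1034]
```

View pics/w3.png

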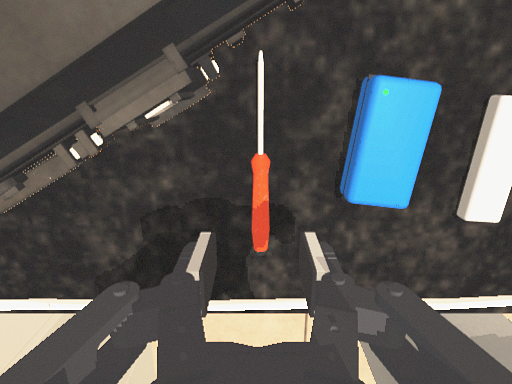

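The driver stands upright at col 261 (tip at row 52), centred between the fingers, and the brick is well clear. I'll go down and grip.

```bash
python3 - <<'E'
from h import *
print(rays("wrist",[(261,51),(260,252)],.008))
E
echo '[[[0, 0.001, 0.05, 0], [0, 0, 0.03, 0], [0, 0, 0.019, 0], [0, 0, 0, 0], [0, 0, 0, 0]]]' | python3 -m jog
echo '[[[0, 0, 0, 0], [0, 0, 0, 0], [0, 0, 0, 0], [0, 0, 0, 0], [0, 0, 0, 0]]]' | python3 -m jog 0 40
python3 - <<'E'
from h import *
go(.483,.395,.1,0)
E
```

```text
[[0.58627258 0.39338586]
 [0.42421081 0.39389533]]
time: 5.4
tool_pos: [0.4844, 0.3956, 0.0042]
tcp_rot: [-3.14, 0.001, -0.004]
wrist_force: [-0.5, -0.3, 1.1]
width: 0.501
grip_force: 0.0
time: 6.02
tool_pos: [0.4841, 0.3955, 0.004]
tcp_rot: [-3.14, 0.0, -0.004]
wrist_force: [-0.8, -0.5, 6.7]
width: 0.167
grip_force: 40.5
shift [-0.0009  0.0004 -0.096 ] turn -0.0001 yaw now -0.0001 tilt [ 0.0023 -0.0017 -1.    ] pos [0.4841 0.3955 0.004 ]
```

Run:
```python
from h import *
im=cv2.imread("pics/w1.png")[:,:,::-1]
g=cv2.GaussianBlur(im,(3,3),0).max(2)
m=np.zeros(g.shape,np.uint8);m[25:160,220:295]=(g[25:160,220:295]>75)
m=cv2.morphologyEx(m,cv2.MORPH_CLOSE,np.ones((9,9)));m=cv2.morphologyEx(m,cv2.MORPH_OPEN,np.ones((5,5)))
cv2.imwrite("pics/c1.png",cv2.resize(np.hstack([im[20:165,215:300,::-1],cv2.merge([m*255]*3)[20:165,215:300]]),None,fx=4,fy=4,interpolation=0))
s=bot.read_state();i=bot.camera_info("wrist")
T0=np.eye(4);T0[:3,:3]=Ro.from_rotvec(s["tcp_rot"]).as_matrix();T0[:3,3]=s["tool_pos"]
X=np.linalg.inv(T0)@np.array(i["extrinsics"])
Rz=np.array([[1,-.001,0],[-.001,-1,0],[0,0,-1.]]);R=np.array([[1,0,0],[0,-1,0],[0,0,-1.]])
T1=np.eye(4);T1[:3,:3]=Ro.from_euler('z',-.001).as_matrix()@R;T1[:3,3]=[.4195,-.202,.291]
E=T1@X;print(E.round(4));inf={"intrinsics":i["intrinsics"],"extrinsics":E}
for z in (.01,.025):
    W=rays("wrist",np.argwhere(m)[:,::-1],z,inf)*1000;o=[]
    print(z,W.min(0).round(1),W.max(0).round(1))
    for lo in np.arange(W[:,0].min(),W[:,0].max(),10):
        k=W[(W[:,0]>=lo)&(W[:,0]<lo+10)];o.append((lo+5,k[:,1].min(),k[:,1].max()))
    o=np.array(o);print(np.c_[o,(o[:,1]+o[:,2])/2].round(1).tolist());c=(o[:,1]+o[:,2])/2;print(np.polyfit(o[1:-1,0],c[1:-1],1))
```

```text
[[-1.800e-03 -9.504e-01 -3.110e-01  4.990e-01]
 [-1.000e+00  1.400e-03  1.400e-03 -2.023e-01]
 [-8.000e-04  3.110e-01 -9.504e-01  4.339e-01]
 [ 0.000e+00  0.000e+00  0.000e+00  1.000e+00]]
0.01 [ 410.5 -232.9] [ 560.9 -165.8]
[[415.5, -223.5, -175.0, -199.3], [425.5, -230.3, -169.7, -200.0], [435.5, -232.9, -165.8, -199.4], [445.5, -232.8, -165.9, -199.3], [455.5, -232.6, -166.1, -199.4], [465.5, -229.7, -169.1, -199.4], [475.5, -224.2, -177.4, -200.8], [485.5, -224.0, -180.3, -202.1], [495.5, -223.9, -181.8, -202.8], [505.5, -223.7, -183.2, -203.5], [515.5, -222.3, -184.7, -203.5], [525.5, -222.1, -186.1, -204.1], [535.5, -222.0, -186.3, -204.1], [545.5, -221.8, -187.7, -204.8], [555.5, -218.0, -191.6, -204.8], [565.5, -207.9, -201.7, -204.8]]
[-4.99640370e-02 -1.77495833e+02]
0.025 [ 413.6 -231.9] [ 558.8 -167.1]
[[418.6, -222.8, -176.0, -199.4], [428.6, -229.3, -170.8, -200.1], [438.6, -231.9, -167.1, -199.5], [448.6, -231.7, -167.2, -199.5], [458.6, -231.5, -167.5, -199.5], [468.6, -227.4, -171.6, -199.5], [478.6, -223.4, -179.6, -201.5], [488.6, -223.2, -181.1, -202.1], [498.6, -223.1, -182.6, -202.8], [508.6, -222.9, -184.0, -203.4], [518.6, -221.5, -185.4, -203.4], [528.6, -221.4, -186.8, -204.1], [538.6, -221.2, -186.9, -204.1], [548.6, -219.9, -189.5, -204.7], [558.6, -216.1, -194.4, -205.3]]
[-4.95711938e-02 -1.77639928e+02]
```

View pics/c1.png

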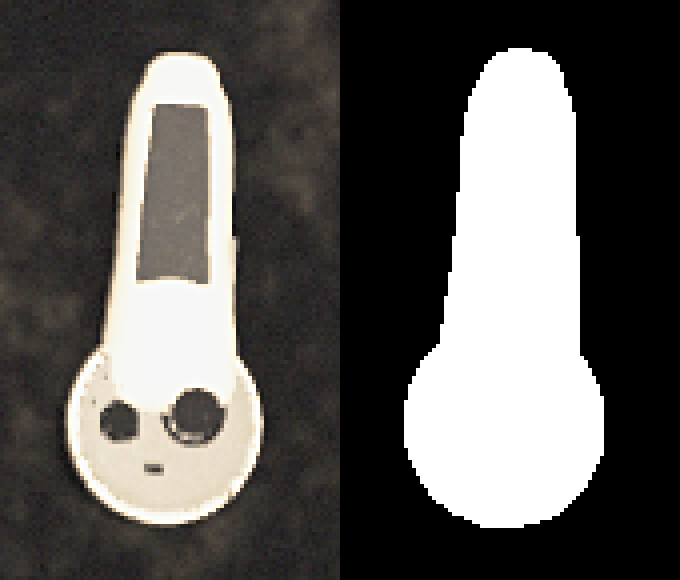

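```bash
echo '[[[0, 0, -0.05, 0], [0, 0, -0.06, 0], [0, 0.02, -0.06, 0], [0, 0.05, 0, 0], [0, 0.06, 0, 0]]]' | python3 -m jog
echo '[[[0, 0.06, 0, 0], [0, 0.06, 0, 0], [0, 0.06, 0, 0], [0, 0.06, 0, 0], [0, 0.05, 0, 0]]]' | python3 -m jog
echo '[[[-0.008, 0.04, 0, 0.019], [-0.007, 0.0175, 0, 0.019], [0, 0, 0, 0]]]' | python3 -m jog
echo '[[[0, 0, 0, 0]]]' | python3 -m jog
python3 - <<'E'
from h import *
go(.4685,-.082,.005,-.038)
E
```

```text
time: 6.65
tool_pos: [0.4835, 0.2645, 0.1731]
tcp_rot: [-3.14, -0.003, -0.005]
wrist_force: [0.6, -1.2, -0.6]
width: 0.165
grip_force: 39.7
time: 7.28
tool_pos: [0.4823, -0.0272, 0.1716]
tcp_rot: [3.141, -0.001, 0.0]
wrist_force: [1.8, -1.1, -0.4]
width: 0.164
grip_force: 39.7
time: 7.65
tool_pos: [0.4669, -0.0835, 0.1714]
tcp_rot: [-3.141, 0.064, 0.001]
wrist_force: [0.4, -0.0, -1.4]
width: 0.163
grip_force: 39.7
time: 7.78
tool_pos: [0.4676, -0.082, 0.1715]
tcp_rot: [-3.141, 0.06, -0.0]
wrist_force: [0.2, 0.1, -0.5]
width: 0.167
grip_force: 39.7
shift [0.0009 0.     0.1665] turn -0.0001 yaw now -0.0381 tilt [ 1.e-04 -5.e-04 -1.e+00] pos [ 0.4676 -0.082   0.1715]
```

The crop outlines the controller cleanly: head circle centred at (165,432), grip leaning slightly right. The axis is at -0.05 rad and the centre at (0.486, -0.202). I'll place the driver using those values.

```bash
echo '[[[0.003, -0.001, 0.04, 0.012], [0, 0, 0.05, 0], [0, 0, 0.045, 0], [0, 0, 0.02, 0], [0, 0, 0, 0]]]' | python3 -m jog
python3 - <<'E'
from h import *
go(.4709,-.0813,.0045,-.05)
E
```

```text
time: 8.4
tool_pos: [0.4689, -0.0801, 0.0147]
tcp_rot: [-3.14, 0.076, 0.007]
wrist_force: [0.3, 0.2, 0.1]
width: 0.167
grip_force: 39.7
shift [0.0021 0.0011 0.0102] turn 0.0016 yaw now -0.0484 tilt [-0.0046 -0.001  -1.    ] pos [ 0.4689 -0.0801  0.0147]
```

```bash
echo '[[[0.001, 0.001, 0.005, 0.002], [0, 0, 0.0045, 0], [0, 0, 0, 0], [0, 0, 0, 0]]]' | python3 -m jog
echo '[[[0, 0, 0, 0], [0, 0, 0, 0], [0, 0, -0.02, 0], [0, 0, -0.04, 0], [0, 0, -0.05, 0]]]' | python3 -m jog 0.45
echo '[[[0, -0.02, -0.04, 0], [0, -0.03, -0.05, 0], [0, -0.03, 0, 0], [0, 0, 0, 0], [0, 0, 0, 0]]]' | python3 -m jog
python3 - <<'E'
from h import *
im=save("wrist","w4");fit(im,"wrist","red",.008)
find(["driver_red","cell_green","cell_red"])
go(.486,-.2017,.2,-.05)
E
```

```text
time: 8.9
tool_pos: [0.4719, -0.0828, 0.0076]
tcp_rot: [3.14, -0.082, 0.001]
wrist_force: [0.7, -0.7, -0.8]
width: 0.165
grip_force: 39.7
time: 9.52
tool_pos: [0.4703, -0.0824, 0.1172]
tcp_rot: [-3.14, 0.082, 0.004]
wrist_force: [0.5, 0.1, 0.4]
width: 0.454
grip_force: 0.0
time: 10.15
tool_pos: [0.4751, -0.0031, 0.2064]
tcp_rot: [3.14, -0.081, -0.002]
wrist_force: [-0.1, 0.6, -1.3]
width: 0.45
grip_force: 0.0
red px [319 132  18  74 905] rect [456.8 -82.3] [15.9 86.6] axis -0.0556 ends [413.6 -79.9] [500.  -84.7]
driver_red 0.87 px [320.  60. 338. 208.] rectctr [490.7 -84. ] size [ 15.9 162.2] axis -0.05 mean [473.6 -83.6]
shift [0.0213 0.1973 0.0063] turn -0.0033 yaw now -0.0533 tilt [-1.5e-03  2.0e-04 -1.0e+00] pos [ 0.4753 -0.0035  0.2063]
```

View pics/w4.png

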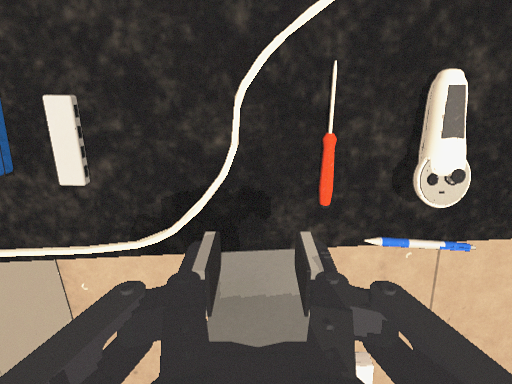

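The driver lies parallel to the controller (px (329,132)), gap about 78 mm and level within 1–2 mm, which is good enough. Next I'll look at the green cell near the monitor.

Run:
```python
from h import *
go(.56,.03,.25,0)
A=bot.camera_info("top");B=bot.camera_info("scene")
P=[np.array(c["intrinsics"])@np.linalg.inv(c["extrinsics"])[:3] for c in (A,B)]
for a,b in (((250,167),(228,207)),((246,124),(195,146)),((206,165),(188,237))):
    X=cv2.triangulatePoints(P[0],P[1],np.array(a,float),np.array(b,float));print((X[:3]/X[3]).ravel().round(3))
im=cv2.imread("pics/top0.png");s=cv2.imread("pics/scene0.png")
a=cv2.resize(im[95:185,190:350],(800,450)[:2][::1] and (640,360));b=cv2.resize(s[110:240,150:330],(332,240))
cv2.imwrite("pics/c2.png",np.vstack([a,np.hstack([b,np.zeros((240,308,3),np.uint8)])]))
```

```text
shift [ 0.0828 -0.038  -0.0438] turn -0.0533 yaw now -0.0533 tilt [-1.5e-03  2.0e-04 -1.0e+00] pos [ 0.4753 -0.0035  0.2063]
[0.656 0.026 0.011]
[0.773 0.031 0.191]
[0.662 0.196 0.014]
```

View pics/c2.png

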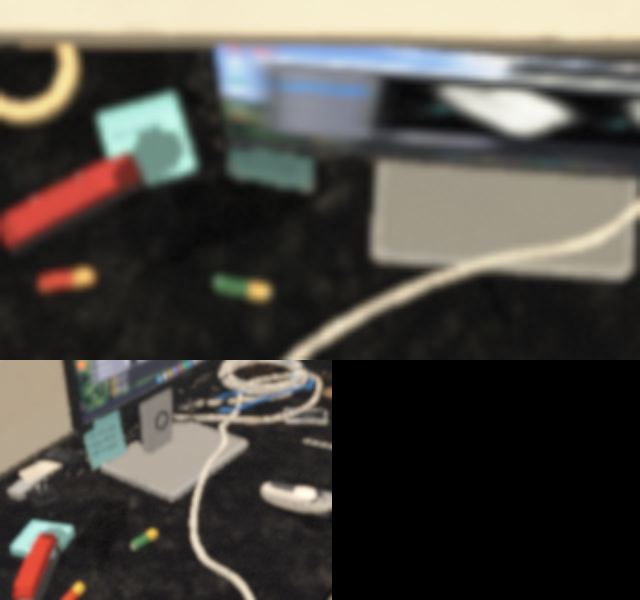

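The crop shows the green cell lying across, about along y, centred (243,288) in the crop. The screen's lower left corner is at about x 0.77, y 0.03. I'll turn the tool 90° so that the camera stays left of the screen.

```bash
echo '[[[0.04, -0.01, 0, 0], [0.045, -0.01, 0, 0], [0.038, -0.01, 0, 0], [0, 0, 0, -0.18], [0, 0, 0, -0.18]]]' | python3 -m jog
echo '[[[0, 0, 0, -0.18], [0, 0, 0, -0.18], [0, 0, 0, -0.18], [0, 0, 0, -0.18], [0, 0, 0, -0.18]]]' | python3 -m jog
echo '[[[0, 0, 0, -0.18], [0, 0, 0, -0.18], [0, 0, 0, 0], [0, 0, 0, 0]]]' | python3 -m jog
python3 - <<'E'
from h import *
im=save("wrist","w5");fit(im,"wrist","cell",.007);fit(im,"wrist","green",.007);find(["cell_green","cell_red"])
go(.656,.024,.1,np.pi/2);print(bot.read_state()["q"].round(2))
E
```

```text
time: 10.98
tool_pos: [0.6004, 0.0201, 0.206]
tcp_rot: [-3.103, -0.49, 0.003]
wrist_force: [-0.3, -0.2, -0.3]
width: 0.45
grip_force: 0.0
time: 11.6
tool_pos: [0.5999, 0.0199, 0.2064]
tcp_rot: [-2.581, -1.79, 0.002]
wrist_force: [-0.0, 0.7, 0.0]
width: 0.452
grip_force: 0.0
time: 12.1
tool_pos: [0.6, 0.0203, 0.2067]
tcp_rot: [-2.228, -2.214, 0.001]
wrist_force: [-0.0, 0.3, -0.0]
width: 0.451
grip_force: 0.0
cell px [300 133  21  43 369] rect [658.4  24.8] [15.6 50.3] axis 1.3762 ends [654.5  -0. ] [664.2  49.5]
green px [303 132  18  29 334] rect [660.5  33.6] [14.1 32.3] axis 1.3993 ends [657.7  17.7] [663.2  49.6]
cell_green 0.88 px [303. 132. 321. 174.] rectctr [658.9  25.1] size [14.2 50.7] axis 1.412 mean [659.   25.3]
cell_red 0.53 px [321.   2. 334.  12.] rectctr [667.9 174.2] size [ 8.7 16.1] axis -0.005 mean [668.1 174.7]
shift [0.0036 0.0559 0.107 ] turn -0.0046 yaw now 1.5662 tilt [-0.e+00 -2.e-04 -1.e+00] pos [0.6001 0.0206 0.207 ]
[-0.01  0.14  1.8  -0.    1.2  -0.  ]
```

View pics/w5.png

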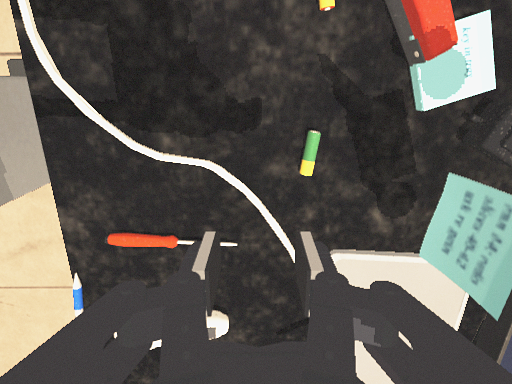

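The cell shows at (311,153), green end up and yellow end toward the controller. It is at (0.659, 0.025) with axis 1.41, and the lead and monitor foot are clear of the fingers.

```bash
echo '[[[0.004, 0.03, 0.03, 0], [0, 0.0285, 0.04, 0.156], [0, 0, 0.04, 0], [0, 0, 0, 0], [0, 0, 0, 0]]]' | python3 -m jog
python3 - <<'E'
from h import *
im=save("wrist","w6");fit(im,"wrist","cell",.007);find(["cell_green"])
go(.6588,.025,.003,1.41)
E
```

```text
time: 12.88
tool_pos: [0.6592, 0.0246, 0.0984]
tcp_rot: [2.39, 2.037, 0.001]
wrist_force: [0.0, -0.2, 0.9]
width: 0.454
grip_force: 0.0
cell px [248 184  18  36 425] rect [657.3  13.3] [14.  30.6] axis 1.3202 ends [654.2  -1.9] [662.   28.5]
cell_green 0.62 px [248. 158. 264. 220.] rectctr [659.8  24.5] size [14.1 52. ] axis 1.4 mean [659.8  25.1]
shift [ 0.0001 -0.002   0.0969] turn 0.0017 yaw now 1.4117 tilt [ 7.0e-04  4.3e-03 -1.0e+00] pos [0.6603 0.0246 0.0999]
```

```bash
echo '[[[0, 0, 0.04, 0], [0, 0, 0.035, 0], [0, 0, 0.02, 0], [0, 0, 0, 0]]]' | python3 -m jog
echo '[[[0, 0, 0, 0], [0, 0, 0, 0], [0, 0, 0, 0], [0, 0, 0, 0]]]' | python3 -m jog 0 35
python3 - <<'E'
from h import *
go(.66,.025,.003,1.41)
E
echo '[[[0, 0, -0.05, 0], [0, 0, -0.05, 0], [0, -0.02, -0.05, 0], [0, -0.06, 0, 0], [0, -0.06, 0, 0]]]' | python3 -m jog
echo '[[[0, 0, 0, 0.18], [0, 0, 0, 0.18], [0, 0, 0, 0.18], [0, 0, 0, 0.18], [0, 0, 0, 0.18]]]' | python3 -m jog
echo '[[[0, 0, 0, 0.18], [0, 0, 0, 0.18], [0, 0, 0, 0.18], [0, 0, 0, 0.02], [0, 0, 0, 0]]]' | python3 -m jog
python3 - <<'E'
from h import *
c,s=np.cos(-.05),np.sin(-.05);C=np.array([.486,-.2017])
print(C+np.array([[c,-s],[s,c]])@[0,.0715],bot.read_state()["width"])
go(*(C+np.array([[c,-s],[s,c]])@[0,.0715]),.004,-.05)
E
```

```text
time: 13.48
tool_pos: [0.6579, 0.0246, 0.0016]
tcp_rot: [-2.39, -2.037, 0.002]
wrist_force: [-0.2, 0.9, 0.5]
width: 0.447
grip_force: 0.0
time: 13.98
tool_pos: [0.6606, 0.0246, 0.0044]
tcp_rot: [2.389, 2.036, 0.005]
wrist_force: [0.1, -1.2, 6.7]
width: 0.154
grip_force: 36.6
shift [ 0.0003 -0.0006  0.0014] turn 0.0018 yaw now 1.4118 tilt [ 6.0e-04  3.9e-03 -1.0e+00] pos [0.6606 0.0246 0.0044]
time: 14.6
tool_pos: [0.5198, 0.0469, 0.1535]
tcp_rot: [2.39, 2.037, 0.003]
wrist_force: [0.7, 1.0, -0.1]
width: 0.157
grip_force: 35.9
time: 15.22
tool_pos: [0.5202, 0.0467, 0.1523]
tcp_rot: [3.042, 0.786, 0.0]
wrist_force: [0.2, 1.1, -0.9]
width: 0.157
grip_force: 35.8
time: 15.85
tool_pos: [0.5203, 0.0467, 0.1522]
tcp_rot: [3.141, -0.072, 0.0]
wrist_force: [-1.0, -0.1, 0.0]
width: 0.149
grip_force: 35.8
[ 0.48957351 -0.13028936] 0.1491170571813268
shift [-0.0227  0.1782  0.1482] turn 0.0044 yaw now -0.0456 tilt [ 1.e-04 -0.e+00 -1.e+00] pos [0.5203 0.0467 0.1522]
```

```bash
echo '[[[-0.007, 0.055, 0, 0.004], [-0.008, 0.06, 0, 0], [-0.0077, 0.0637, 0.02, 0], [0, 0, 0.04, 0], [0, 0, 0, 0]]]' | python3 -m jog
echo '[[[0, 0, 0.035, 0], [0, 0, 0.025, 0], [0, 0, 0.015, 0], [0, 0, 0, 0]]]' | python3 -m jog
python3 - <<'E'
from h import *
go(.4896,-.1308,.004,-.05)
E
```

```text
time: 16.48
tool_pos: [0.486, -0.1259, 0.0905]
tcp_rot: [-3.138, 0.082, 0.011]
wrist_force: [-0.2, 0.1, 0.4]
width: 0.153
grip_force: 35.8
time: 16.98
tool_pos: [0.4892, -0.1254, 0.0183]
tcp_rot: [-3.14, 0.079, 0.002]
wrist_force: [0.8, 0.4, 0.1]
width: 0.154
grip_force: 35.8
shift [0.0007 0.0053 0.0143] turn -0.0006 yaw now -0.0506 tilt [-1.3e-03 -4.0e-04 -1.0e+00] pos [ 0.4892 -0.1254  0.0183]
```

```bash
echo '[[[0.0007, 0.0053, 0, 0], [0, 0, 0.008, 0], [0, 0, 0.005, 0], [0, 0, 0, 0], [0, 0, 0, 0]]]' | python3 -m jog
echo '[[[0, 0, 0, 0], [0, 0, 0, 0], [0, 0, 0, 0], [0, 0, -0.03, 0], [0, 0, -0.05, 0]]]' | python3 -m jog 0.32
echo '[[[0, -0.01, -0.06, 0], [0, -0.03, -0.06, 0], [0, 0, 0, 0], [0, 0, 0, 0]]]' | python3 -m jog
python3 - <<'E'
from h import *
im=save("wrist","w7");fit(im,"wrist","red",.008);fit(im,"wrist","cell",.007)
find(["driver_red","cell_green","controller"])
go(.45,.25,.2,-.12)
E
```

```text
time: 17.6
tool_pos: [0.4897, -0.1315, 0.0054]
tcp_rot: [-3.14, 0.082, 0.0]
wrist_force: [-0.1, -0.1, -0.8]
width: 0.152
grip_force: 35.8
time: 18.23
tool_pos: [0.4877, -0.1308, 0.0843]
tcp_rot: [-3.139, 0.082, 0.008]
wrist_force: [0.6, -0.4, -0.3]
width: 0.323
grip_force: 0.0
time: 18.73
tool_pos: [0.4915, -0.0935, 0.2012]
tcp_rot: [3.14, -0.081, 0.0]
wrist_force: [-0.3, -0.9, -1.0]
width: 0.323
grip_force: 0.0
red px [242 152  14  72 609] rect [456.2 -81.6] [14.5 86.1] axis -0.0464 ends [413.2 -79.2] [499.2 -83.2]
cell px [285 137  14  45 383] rect [ 487.9 -131.2] [14.  50.3] axis -0.0871 ends [ 462.9 -129.6] [ 513.2 -134. ]
driver_red 0.66 px [241.  84. 255. 226.] rectctr [489.4 -83.6] size [ 14.1 161.1] axis -0.056 mean [472.9 -83. ]
cell_green 0.89 px [284. 136. 295. 181.] rectctr [ 487.9 -131.5] size [14.8 51.6] axis -0.025 mean [ 488.  -131.6]
controller 0.9 px [330.  88. 386. 225.] rectctr [ 483.9 -200.5] size [ 60.6 147.1] axis 0.021 mean [ 480.3 -200.4]
shift [-0.0584 -0.341  -0.0004] turn 0.0673 yaw now -0.0527 tilt [-4.e-03 -6.e-04 -1.e+00] pos [ 0.4904 -0.0936  0.1992]
```

View pics/w7.png

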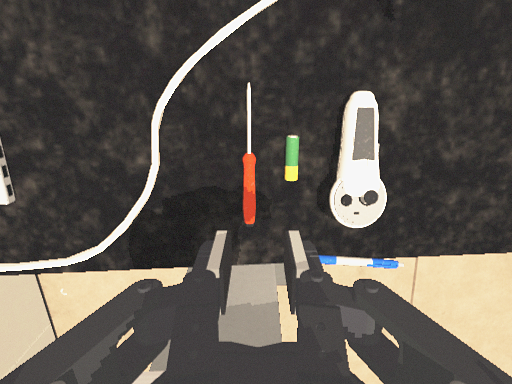

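Picture w7 shows the driver (249,150), cell (291,158) and controller (358,160) side by side, parallel, with the cell in the middle of the gap. Next is the brick.

```bash
echo '[[[0.001, -0.045, 0, 0], [0.001, -0.058, 0, 0], [0.001, -0.058, 0, 0], [0.002, -0.058, 0, 0], [0.002, -0.058, 0, 0]]]' | python3 -m jog 0.85
echo '[[[0.002, -0.058, 0, 0], [0, -0.045, 0, 0], [0, -0.015, 0.03, 0.07], [0, 0, 0.04, 0], [0, 0, 0, 0]]]' | python3 -m jog
echo '[[[0, 0, 0, 0]]]' | python3 -m jog
python3 - <<'E'
from h import *
im=save("wrist","w8");fit(im,"wrist","blue",.03);find(["power_brick","usb_hub"])
go(.5207,.300,.006,-.123);print(bot.read_state()["q"].round(2))
E
```

```text
time: 19.55
tool_pos: [0.5126, 0.1839, 0.1998]
tcp_rot: [3.14, -0.083, -0.003]
wrist_force: [0.9, -0.2, -0.6]
width: 0.85
grip_force: 0.0
time: 20.18
tool_pos: [0.5176, 0.2984, 0.1258]
tcp_rot: [3.13, -0.191, -0.015]
wrist_force: [-0.2, -0.1, 0.1]
width: 0.849
grip_force: 0.0
time: 20.3
tool_pos: [0.5216, 0.3001, 0.1315]
tcp_rot: [3.135, -0.193, -0.001]
wrist_force: [0.9, 0.2, -0.2]
width: 0.852
grip_force: 0.0
blue px [ 228  125   60  109 3718] rect [524.4 299.8] [47.9 94.4] axis -0.0695 ends [476.4 305.2] [572.4 298.5]
power_brick 0.91 px [231. 123. 287. 235.] rectctr [524.1 299.5] size [48.4 95.5] axis -0.123 mean [526.7 299.5]
usb_hub 0.64 px [342. 130. 381. 235.] rectctr [507.  209.5] size [ 33.4 101.5] axis -0.053 mean [510.1 209.5]
shift [-0.0024  0.0012  0.1274] turn 0.0001 yaw now -0.1229 tilt [ 0.0028 -0.0019 -1.    ] pos [0.5228 0.3007 0.1334]
[ 0.48  0.21  1.86 -0.    1.07  2.17]
```

```bash
echo '[[[0, 0.001, 0.05, 0], [0, 0, 0.05, 0], [0, 0, 0.027, 0], [0, 0, 0, 0], [0, 0, 0, 0]]]' | python3 -m jog
echo '[[[0, 0, 0, 0], [0, 0, 0, 0], [0, 0, 0, 0], [0, 0, 0, 0], [0, 0, 0, 0]]]' | python3 -m jog 0 70
python3 - <<'E'
from h import *
go(.522,.300,.006,-.123)
E
```

```text
time: 21.08
tool_pos: [0.5231, 0.3002, 0.0066]
tcp_rot: [-3.134, 0.192, -0.005]
wrist_force: [-0.1, -0.1, 0.5]
width: 0.854
grip_force: 0.0
time: 21.7
tool_pos: [0.5233, 0.3005, 0.007]
tcp_rot: [-3.133, 0.192, -0.006]
wrist_force: [-0.1, -0.2, 6.7]
width: 0.545
grip_force: 74.9
shift [-0.0013  0.0007  0.001 ] turn 0.0009 yaw now -0.1221 tilt [ 0.0039 -0.0026 -1.    ] pos [0.5233 0.3005 0.007 ]
```

```bash
echo '[[[0, 0, -0.05, 0], [0, 0, -0.05, 0], [0.003, 0.038, -0.05, 0], [0.003, 0.06, 0, 0], [0.003, 0.06, 0, 0]]]' | python3 -m jog
echo '[[[0.003, 0.06, 0, 0], [0.003, 0.06, 0, 0], [0.003, 0.06, 0, 0], [0.004, 0.06, 0, 0], [0.003, 0.06, 0, 0]]]' | python3 -m jog
echo '[[[0.003, 0.06, 0, 0], [0.003, 0.05, 0, 0], [0.001, 0.03, 0, -0.072], [0, 0, 0.02, 0], [0, 0, 0, 0]]]' | python3 -m jog
echo '[[[0, 0, 0, 0]]]' | python3 -m jog
python3 - <<'E'
from h import *
go(.482,-.2971,.007,-.05)
E
```

```text
time: 22.32
tool_pos: [0.5113, 0.1407, 0.1558]
tcp_rot: [-3.135, 0.189, -0.005]
wrist_force: [-0.1, -0.7, -1.5]
width: 0.551
grip_force: 74.0
time: 22.95
tool_pos: [0.4898, -0.1598, 0.1546]
tcp_rot: [3.136, -0.192, 0.002]
wrist_force: [1.0, 0.1, -1.5]
width: 0.546
grip_force: 74.0
time: 23.58
tool_pos: [0.478, -0.2959, 0.1314]
tcp_rot: [-3.137, 0.08, 0.007]
wrist_force: [0.7, -0.1, -1.6]
width: 0.541
grip_force: 73.9
time: 23.7
tool_pos: [0.4798, -0.2963, 0.1335]
tcp_rot: [-3.14, 0.077, 0.002]
wrist_force: [-0.1, 0.7, 0.6]
width: 0.548
grip_force: 73.9
shift [0.0024 0.0008 0.1265] turn 0.0007 yaw now -0.0493 tilt [-0.0013 -0.0011 -1.    ] pos [ 0.4798 -0.2963  0.1335]
```

```bash
echo '[[[0.002, 0.001, 0.04, 0.001], [0, 0, 0.04, 0], [0, 0, 0.03, 0], [0, 0, 0.012, 0], [0, 0, 0, 0]]]' | python3 -m jog
python3 - <<'E'
from h import *
s=bot.read_state();go(.482,-.2971,.007,-.05);print(s["wrist_force"].round(1))
E
```

```text
time: 24.32
tool_pos: [0.4821, -0.2981, 0.0119]
tcp_rot: [-3.14, 0.079, 0.001]
wrist_force: [0.5, -0.3, -0.8]
width: 0.544
grip_force: 74.0
shift [-0.0002 -0.001   0.0049] turn -0.0003 yaw now -0.0503 tilt [-8.e-04 -6.e-04 -1.e+00] pos [ 0.4821 -0.2981  0.0119]
[ 0.5 -0.3 -0.8]
```

Release, back off up, and go look at the result, offset to one side.

```bash
echo '[[[0, -0.001, 0.004, 0], [0, 0, 0, 0], [0, 0, 0, 0]]]' | python3 -m jog
echo '[[[0, 0, 0, 0], [0, 0, 0, 0], [0, 0, 0, 0], [0, 0, -0.03, 0], [0, 0, -0.05, 0]]]' | python3 -m jog 0.72
echo '[[[0, 0, -0.05, 0], [-0.03, -0.03, -0.05, 0], [-0.03, -0.02, 0, 0], [0, 0, 0, 0], [0, 0, 0, 0]]]' | python3 -m jog
python3 - <<'E'
from h import *
im=save("wrist","w9");fit(im,"wrist","blue",.03)
find(["power_brick","controller","driver_grey","cell_green"])
go(.507,.209,.2,-.06)
E
```

```text
time: 24.7
tool_pos: [0.4827, -0.2983, 0.009]
tcp_rot: [3.14, -0.08, 0.002]
wrist_force: [0.8, 0.1, -1.4]
width: 0.546
grip_force: 74.0
time: 25.32
tool_pos: [0.4802, -0.2966, 0.0866]
tcp_rot: [-3.138, 0.081, 0.007]
wrist_force: [0.7, -0.3, 0.2]
width: 0.721
grip_force: 0.0
time: 25.95
tool_pos: [0.4264, -0.2466, 0.1857]
tcp_rot: [3.14, -0.08, 0.001]
wrist_force: [0.1, -0.8, 0.1]
width: 0.717
grip_force: 0.0
blue px [ 281   57   56  101 5152] rect [ 481.  -296.8] [48.9 91.7] axis -0.0585 ends [ 435.1 -294.2] [ 526.9 -299.6]
power_brick 0.42 px [ 78.  21. 110. 184.] rectctr [492.1 -96.8] size [ 17.4 149.5] axis -0.084 mean [475.  -94.4]
controller 0.58 px [176.  25. 240. 180.] rectctr [ 483.5 -207.1] size [ 65.7 143.7] axis -0.271 mean [ 481. -200.]
cell_green 0.82 px [132.  82. 149. 133.] rectctr [ 489.9 -131.2] size [13.7 50.2] axis -0.063 mean [ 490.8 -131.5]
shift [ 0.0571 -0.4592 -0.0146] turn 0.0086 yaw now -0.0514 tilt [-8.e-04 -4.e-04 -1.e+00] pos [ 0.4264 -0.2467  0.1852]
```

View pics/w9.png

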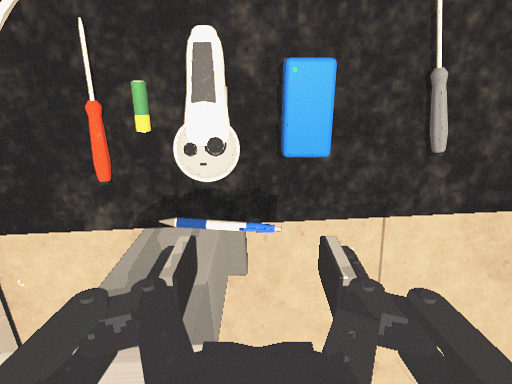

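The brick stands right of the controller at (0.481, -0.297), parallel, gap about 40 mm, and the grey driver is untouched. The "power_brick" network box is false: it marks the red driver. Now the hub.

```bash
echo '[[[0.007, -0.045, 0, 0], [0.007, -0.06, 0, 0], [0.007, -0.06, 0, 0], [0.007, -0.06, 0, 0], [0.007, -0.06, 0, 0]]]' | python3 -m jog 0.62
echo '[[[0.007, -0.06, 0, 0], [0.007, -0.06, 0, 0], [0.007, -0.055, 0.04, 0.015], [0, 0, 0.03, 0], [0, 0, 0, 0]]]' | python3 -m jog
echo '[[[0, 0, 0, 0], [0, 0, 0, 0]]]' | python3 -m jog
python3 - <<'E'
from h import *
im=save("wrist","w10");fit(im,"wrist","white",.014,(190,80,320,240));find(["usb_hub"])
go(.506,.2093,.004,-.068)
E
```

```text
time: 26.82
tool_pos: [0.4762, 0.0383, 0.1857]
tcp_rot: [3.14, -0.081, 0.001]
wrist_force: [0.9, -1.3, -0.0]
width: 0.618
grip_force: 0.0
time: 27.45
tool_pos: [0.5023, 0.2053, 0.1157]
tcp_rot: [3.137, -0.102, -0.011]
wrist_force: [0.1, -0.0, 0.6]
width: 0.619
grip_force: 0.0
time: 27.7
tool_pos: [0.5062, 0.2053, 0.121]
tcp_rot: [-3.139, 0.106, -0.004]
wrist_force: [-0.4, -0.0, -0.0]
width: 0.621
grip_force: 0.0
white px [ 237  124   36  113 3911] rect [505.9 207.6] [29.6 99.8] axis -0.0645 ends [456.1 210.8] [555.7 204.4]
usb_hub 0.85 px [235. 122. 274. 235.] rectctr [506.1 207.4] size [ 30.8 100.6] axis -0.052 mean [509.1 207. ]
shift [-0.0005 -0.0039  0.1168] turn 0.0006 yaw now -0.0674 tilt [ 0.0026 -0.0011 -1.    ] pos [0.5059 0.2052 0.1208]
```

```bash
echo '[[[0, -0.003, 0.045, 0], [0, 0, 0.045, 0], [0, 0, 0.026, 0], [0, 0, 0, 0], [0, 0, 0, 0]]]' | python3 -m jog
echo '[[[0, 0, 0, 0], [0, 0, 0, 0], [0, 0, 0, 0], [0, 0, 0, 0], [0, 0, 0, 0]]]' | python3 -m jog 0 40
echo '[[[0, 0, -0.05, 0], [0, 0, -0.05, 0], [0, 0.03, -0.05, 0], [0.002, 0.04, 0, 0], [0, 0, 0, 0]]]' | python3 -m jog
echo '[[[0, 0, 0, 0]]]' | python3 -m jog
python3 - <<'E'
from h import *
go(.481,-.297,.0355,-.053)
E
```

```text
time: 28.42
tool_pos: [0.5063, 0.2087, 0.0048]
tcp_rot: [-3.139, 0.105, -0.004]
wrist_force: [0.8, -0.7, 0.9]
width: 0.615
grip_force: 0.0
time: 29.05
tool_pos: [0.5068, 0.2091, 0.0053]
tcp_rot: [-3.138, 0.104, -0.006]
wrist_force: [-0.7, -0.9, 7.1]
width: 0.34
grip_force: 40.4
time: 29.68
tool_pos: [0.5026, 0.1368, 0.1545]
tcp_rot: [3.14, -0.108, 0.003]
wrist_force: [-0.6, 0.1, -1.1]
width: 0.335
grip_force: 40.0
time: 29.8
tool_pos: [0.502, 0.1386, 0.1531]
tcp_rot: [-3.139, 0.105, 0.0]
wrist_force: [0.1, 0.0, -0.9]
width: 0.338
grip_force: 40.0
shift [0.0082 0.4361 0.1174] turn -0.014 yaw now -0.067 tilt [-2.e-04 -4.e-04 -1.e+00] pos [0.502  0.1386 0.1531]
```

```bash
echo '[[[0.001, 0.045, 0, 0], [0.001, 0.06, 0, 0], [0.001, 0.06, 0, 0], [0.001, 0.06, 0, 0], [0.001, 0.06, 0, 0]]]' | python3 -m jog
echo '[[[0.001, 0.06, 0, 0], [0.001, 0.055, 0, 0], [0.0015, 0.036, 0, -0.014], [0, 0, 0.04, 0], [0, 0, 0, 0]]]' | python3 -m jog
echo '[[[0, 0, 0, 0], [0, 0, 0, 0]]]' | python3 -m jog
python3 - <<'E'
from h import *
go(.4815,-.297,.0353,-.053)
E
```

```text
time: 30.42
tool_pos: [0.4884, -0.1469, 0.1526]
tcp_rot: [-3.139, 0.102, 0.001]
wrist_force: [1.5, 0.1, -0.5]
width: 0.337
grip_force: 40.1
time: 31.05
tool_pos: [0.4793, -0.2948, 0.1089]
tcp_rot: [-3.135, 0.082, 0.012]
wrist_force: [-0.3, 0.5, -1.5]
width: 0.335
grip_force: 40.1
time: 31.3
tool_pos: [0.4832, -0.2969, 0.1147]
tcp_rot: [3.139, -0.08, 0.003]
wrist_force: [0.2, 0.5, -0.6]
width: 0.332
grip_force: 40.1
shift [-0.0018  0.0001  0.0794] turn 0.0021 yaw now -0.0509 tilt [ 0.002   0.0011 -1.    ] pos [ 0.4832 -0.2969  0.1147]
```

```bash
echo '[[[-0.0015, 0, 0.03, 0.002], [0, 0, 0.03, 0], [0, 0, 0.013, 0], [0, 0, 0, 0], [0, 0, 0, 0]]]' | python3 -m jog
python3 - <<'E'
from h import *
go(.4815,-.297,.0355,-.053);print(bot.read_state()["wrist_force"])
E
```

```text
time: 31.92
tool_pos: [0.4816, -0.2977, 0.0417]
tcp_rot: [3.139, -0.085, 0.003]
wrist_force: [-0.1, -0.1, -0.2]
width: 0.336
grip_force: 40.1
shift [-0.0001 -0.0007  0.0062] turn -0.001 yaw now -0.054 tilt [ 0.0021  0.0013 -1.    ] pos [ 0.4816 -0.2977  0.0417]
[-0.07468951 -0.08514292 -0.16507948]
```

```bash
echo '[[[0, -0.0005, 0.003, 0], [0, 0, 0.0025, 0], [0, 0, 0, 0], [0, 0, 0, 0]]]' | python3 -m jog
echo '[[[0, 0, 0, 0], [0, 0, 0, 0], [0, 0, 0, 0], [0, 0, -0.03, 0], [0, 0, -0.05, 0]]]' | python3 -m jog 0.5
echo '[[[0, 0, -0.05, 0], [-0.03, -0.03, -0.04, 0], [-0.03, -0.02, 0, 0], [0, 0, 0, 0], [0, 0, 0, 0]]]' | python3 -m jog
python3 - <<'E'
from h import *
im=save("wrist","w11");i=bot.camera_info("wrist")
find(["usb_hub"],zz={"usb_hub":.044});fit(im,"wrist","white",.044,(270,30,350,180))
find(["driver_red","cell_green"])
go(.48,-.24,.2,-.05)
E
```

```text
time: 32.42
tool_pos: [0.481, -0.2969, 0.0354]
tcp_rot: [3.14, -0.085, 0.002]
wrist_force: [-1.1, 0.6, 4.7]
width: 0.342
grip_force: 40.6
time: 33.05
tool_pos: [0.4785, -0.2952, 0.1129]
tcp_rot: [-3.137, 0.085, 0.008]
wrist_force: [0.7, -0.8, -0.5]
width: 0.5
grip_force: 0.0
time: 33.67
tool_pos: [0.4235, -0.2435, 0.2046]
tcp_rot: [3.14, -0.085, 0.001]
wrist_force: [0.2, -0.8, -0.2]
width: 0.5
grip_force: 0.0
usb_hub 0.71 px [291.  52. 329. 156.] rectctr [ 479.1 -296.1] size [31.6 98.4] axis -0.053 mean [ 481.7 -296.4]
white px [ 293   51   36  107 3318] rect [ 480.  -296.5] [29.8 98.2] axis -0.0544 ends [ 431.  -293.9] [ 529.  -299.2]
driver_red 0.65 px [ 91.  19. 122. 177.] rectctr [491.6 -83.5] size [ 17.5 161.4] axis -0.049 mean [473.7 -83.1]
driver_red 0.54 px [140.  80. 158. 126.] rectctr [ 489.9 -132.1] size [15.  49.5] axis -0.055 mean [ 490.7 -132.1]
cell_green 0.93 px [142.  77. 156. 129.] rectctr [ 490.2 -131.8] size [15.2 50.7] axis -0.063 mean [ 490.8 -131.7]
cell_green 0.74 px [285.  56. 335. 152.] rectctr [ 478.8 -300.2] size [54.3 97.4] axis -0.055 mean [ 481.5 -296.1]
shift [ 0.056  -0.0068  0.0042] turn -0.0044 yaw now -0.0544 tilt [-7.e-04 -4.e-04 -1.e+00] pos [ 0.4237 -0.2437  0.2042]
```

View pics/w11.png

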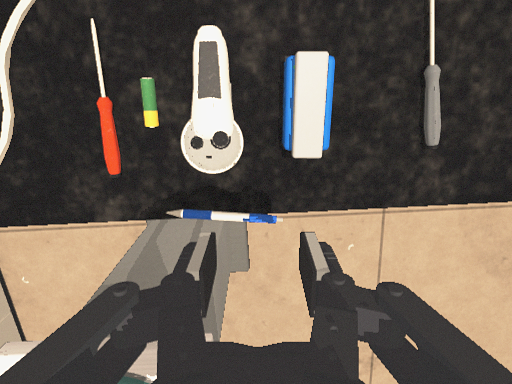

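The hub sits centred lengthwise on the brick at (311,104). The red driver, cell, controller and brick are all aligned, the bystander grey driver is untouched, and the arm is clear. I'll hand in.

```bash
python3 -c "
from workcell import bot
print(bot.finish_job())"
```

```text
the job is handed in; nothing more can be done
None
```

The job is handed in: the red screwdriver (gap about 78 mm) and green battery are on the controller's left, the blue brick (gap about 40 mm) on its right with the hub centred on top, all parallel and level to within a few mm by camera, and I did not move the grey screwdriver or the red battery.

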